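# Rebuild a trimmer head and hold its cap down

## Task

Put the garden trimmer's head back together on its upturned gearhead: thread the blue spacer down the steel spindle until it is fully home on the red spring seat, then the brass collar on top of it, then slide the black cap with the lime knob over the spindle, which it hides, until it drops on flat against the collar. Finally press the cap down against the spring until the red seat reaches the bottom of its travel, and finish while still holding it pressed down: do not let go. Leave the other things on the bench where they are.

Things in the scene. Friction and masses are not known exactly. Their poses are not given: they have to be found in the camera images.
- spindle_tip (a point): Top end of the upright steel spindle on the gearhead fixed to the bench (lime case on a dark 130 x 100 mm plate; a black tube stub leaves it level along +x, 130 mm long from the spindle, 51 mm high). 127 mm above the bench, 52 mm above the red seat. Spindle 14 mm in diameter, its last 5 mm tapered to 7 mm. Point on its axis, z up.
- seat_top (a point): Centre of the upper face of the red spring seat, a disc 54 mm across and 6 mm thick round the spindle, 75 mm above the bench when up. The seat slides straight down on a spring; the lime case under it is 66 mm across at its top, 55 mm above the bench. z up.
- seat (a joint): How far the red seat is pressed down, in m: 0 is up, 0.008 is the hard bottom stop. The spring is preloaded: about 6 N starts it moving, 14 N brings it to the stop (1 N per mm); the weight of the parts alone does not move it.
- spacer_center (a point): Blue plastic spacer ring: 46 mm outside, 18 mm bore right through, 20 mm high, 50 g, lying flat on the bench. Point at its centre, half-way up (10 mm above its underside); z is the bore's axis. Both ends are the same.
- collar_center (a point): Brass collar: 36 mm outside, 18 mm bore right through, 18 mm high, about 90 g, lying flat on the bench. Point at its centre, half-way up (9 mm above its underside); z is the bore's axis. Both ends are the same.
- cap_center (a point): Cap, about 160 g, 56 mm high: black round body 68 mm across, 30 mm high, with a lime round knob 34 mm across, 26 mm high on its middle (30 to 56 mm above the underside), to grip. A blind bore 17.5 mm wide, 25 mm deep opens in the middle of its flat underside (unseen). Point on the axis, 28 mm above the underside; z up through the knob. Any turn about z will do.
- spool: Bystander to leave alone: orange and yellow spool of trimmer line, 60 mm across, 28 mm high, no hole. Origin at the centre of its underside.
- screwdriver: Bystander to leave alone: screwdriver, 190 mm long. Origin at the centre of its underside.
- wrench: Bystander to leave alone: steel open-ended spanner, 180 mm long. Origin at the centre of its underside.
- spray_can: Bystander to leave alone: red and white spray can, 66 mm across, 190 mm tall. Origin at the centre of its underside.
- tape: Bystander to leave alone: roll of grey tape, 90 mm across, 68 mm hole, 24 mm high. Origin at the centre of its underside.
- jar: Bystander to leave alone: amber glass jar with a black lid, 70 mm across, 90 mm tall. Origin at the centre of its underside.
There are look-alikes about, which are no part of the job. Leave any purple look-alike of the part that bears spindle_tip alone.

How it is judged (in metres and radians):
On the way, in this order (a step that is already met when the one before it is completed fails the run):
1. the blue spacer is threaded on the spindle, flat and fully home on the red seat (horizontal distance between spacer_center and spindle_tip below 0.004 m and z of spacer_center in the frame of seat_top between 0.007 and 0.013 m and angle between spacer_center's own z axis and vertical below 0.12 rad), for 0.2 s.
2. the brass collar is threaded on the spindle, flat on the spacer, which is still home (all of step 1 and horizontal distance between collar_center and spindle_tip below 0.004 m and z of collar_center in the frame of spacer_center between 0.016 and 0.022 m and angle between collar_center's own z axis and vertical below 0.12 rad), for 0.2 s.
3. the cap has dropped over the spindle and sits flat on the collar (all of step 2 and horizontal distance between cap_center and spindle_tip below 0.004 m and z of cap_center in the frame of collar_center between 0.034 and 0.04 m and angle between cap_center's own z axis and vertical below 0.08 rad), for 0.1 s.
At the end, for the whole second after the job is handed in: Spacer on seat, collar on spacer, cap on collar: each within 4 mm of the spindle axis, 3 mm of seated height, upright (rings 0.12, cap 0.08 rad). Seat pressed over 5.5 of 8 mm; cap on collar over 5 N, fingers on cap over 3 N, cap slower than 0.02 m/s (all of step 3 and value of joint seat above 0.0055 m and contact force between cap and collar above 5 N and contact force between the fingers and cap above 3 N and linear speed of cap below 0.02 m/s); the arm keeps its last pose, push and grip.
It fails at once if a bystander (spool, screwdriver, spanner, spray can, tape or jar) is moved more than 3 cm (distance of any of spool, screwdriver, wrench, spray_can, tape, jar from where it was at the start of the episode above 0.03 m).
It also fails if it takes over 72 s, if anything falls off the work surface, if the arm or the gripper's body presses on something with over 40 N, if the wrist force passes 120 N, or if a joint passes its speed limit or range.

## Robot

A 6-joint arm with a two-finger parallel gripper is mounted at the origin on the work surface. World frame = base frame: x ahead of the robot, y to its left, z up, the work surface at z = 0. Lengths are in mm, angles in rad, forces in N, time in s.
With the tool pointing down it reaches from about 325 to 1000 mm from the base axis. Payload 5.1 kg.
Tool frame: the origin (TCP) lies at the very end of the fingers, on their centre line; the grasp point (between the pads) lies 19 mm behind it; z points along the fingers, y is the line along which they close (so a half turn about z gives the same grasp; the last joint's range is limited). The gripper opens to 85 mm and grips with 20 to 120 N. Pads are 22 mm wide; open, the fingers measure 114 mm over their backs; the gripper's body (76 mm by 85 mm) begins 54 mm behind the grasp point. The pads swing forward as they close: fully open they stand 13 mm farther back than shut.
Start: joints at [-1.371, 0.124, 1.65, -0, 1.367, -0.083], TCP at [181.347, -624.178, 231.322] pointing down, gripper open.
Joint ranges: [-2.61, 2.61], [-1.02, 2.33], [0.03, 2.71], [-1.35, 4.49], [0.32, 2.68], [-2.91, 2.91]. Speed limits (rad/s): [2.57, 2.57, 3.14, 3.14, 3.14, 3.14].

## Interface

Orientations are given as a rotation vector (axis times angle).
In Python, from station import status, viewer, workorder gives the robot as it stands.
- The arm moves only by the tool apply_moves, never from a script. Its argument "plan" is a list of rows, each a list of 7 numbers: the shift along the tool's x, y, z in m, then the turn, a rotation vector about the tool's x, y, z in rad, then the opening, from 0 (shut) to 1 (fully open). A call has 1 to 12 rows; each row is the pose to reach, as a shift and turn from the pose commanded when the call began, along the tool's axes at that moment; what a row does not reach only later rows make up. A row lasts 1/12 s, in which the tool goes at most 41.7 mm and 7.16 degrees, less where a joint would pass 70% of its speed; a pose out of reach is approached as far as the arm can. A call with a gripper value outside its range is refused whole. The fingers move at their own pace and stop on an object; the grip force is fixed at half the most. Time passes only in rows, so rows that repeat a pose let the fingers close. It gives the time, the measured TCP pose, the force, the opening and the grip force at its end, in the units of the state.
- status.observe(): the state, without advancing time (a new reading comes with each control period).
- viewer.snapshot(name): name is "side" or "top"; returns a dict with "color" (420x560x3 uint8, blue, green, red), "fovy" (degrees; the focal length in pixels is half the picture's height over the tangent of half this angle, whatever the lens; pixels are square), "cx", "cy" (the principal point, pixels), "k1" (the pictures are not rectified: a ray, as slopes to the right and down, at radius r is drawn at 1 + k1 r^2 times it, then the intrinsics apply), "rvec" (rotation vector, rad) and "tvec" (3), from world to camera coordinates, as OpenCV has them. Camera axes: x right, y down, z forward; pixel columns grow to the right and rows downward; lengths in mm; the calibration is good to about 2 mm. A picture is of the moment at which its call begins. There is no depth.
- workorder.close_job(): hands the job in; it is judged then, once.
The state is a dict: "t": time; "q": joint angles; "qvel": joint speeds; "joint_torque": joint torques, N m; "tool_pos": TCP position; "ee_rot": TCP orientation; "force": force on the tool from outside, world axes, zero at the start; "torque": the same for the moment, N m; "grip_width": finger opening in mm; "gripper_force": force on a finger pad.
Only numpy, scipy, OpenCV 4.12 (cv2) and the standard library are available. Lean on these libraries where they do the work, as an engineer would, in place of code of your own. Each camera call takes 0.05 s, during which the arm holds its last target. There are 200 camera calls.

## Working session

There is one attempt and no reset: what is moved stays moved. The work goes in short steps, Python scripts to look and compute and a tool call to move; the robot and the scene stay as the last step left them, time stands still between calls to the robot, and variables do not carry over. Pictures are saved under pics/ and viewed, at most 10 in all, crops included, and the job is handed in when it is done.

Besides the shell and the picture viewer there is one more tool, called as a command line: name --pt "numbers of a row" for each row, then --argument value for the rest. apply_moves: Moves the arm, as the interface text tells. Its arguments: {"type":"object","properties":{"plan":{"type":"array","items":{"type":"array","items":{"type":"number"}}}},"required":["plan"]}

```bash
ls; mkdir -p pics; cat > h.py <<'E'
import numpy as np, cv2
from station import status, viewer, workorder
def snap(name, fn=None):
    s=viewer.snapshot(name)
    if fn: cv2.imwrite('pics/'+fn,s['color'])
    return s
E
python3 - <<'E'
from h import *
import pickle
for n in('side','top'):
    s=snap(n,n+'0.png'); pickle.dump(s,open(n+'0.pkl','wb'))
    print(n,{k:s[k] for k in s if k!='color'})
print(status.observe())
E
```

```text
pics
side {'fovy': 50.38306834947707, 'cx': 289.3440128789627, 'cy': 208.7918735835694, 'k1': -0.08255213543644928, 'rvec': array([ 0.46196877, -2.73923874,  1.13982372]), 'tvec': array([ 431.38038481,  181.34302257, 1477.78696131])}
top {'fovy': 54.75081040786605, 'cx': 269.7679207887341, 'cy': 206.45501921003213, 'k1': 0.033883206978354875, 'rvec': array([ 2.14973579, -2.09765105,  0.22013717]), 'tvec': array([ -25.02968763,  461.48838146, 1072.98470824])}
{'t': 0.1, 'q': array([-1.37058500e+00,  1.24436662e-01,  1.65151503e+00,  1.41592699e-05,
        1.36750126e+00, -8.26340503e-02]), 'qvel': array([-2.00994724e-05, -3.27258142e-05, -9.92405001e-04, -4.57548471e-04,
       -4.95284804e-04, -3.94522264e-04]), 'joint_torque': array([ 1.14927680e-04, -4.24931324e+01, -3.66653788e+01, -7.68997324e-05,
        3.93137103e-03,  1.17432907e-05]), 'tool_pos': array([ 181.25437533, -623.65317284,  230.19127593]), 'ee_rot': array([-3.10838975e+00, -4.42546614e-01,  1.49859868e-04]), 'force': array([-0.20854871, -0.63602061, -0.86441683]), 'torque': array([-0.02187033, -0.02657874, -0.02590899]), 'gripper_force': 0.0, 'grip_width': 85.27767757024979}
```

View pics/side0.png

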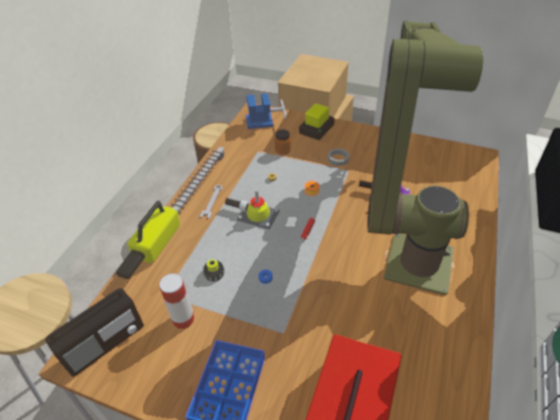

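View pics/top0.png

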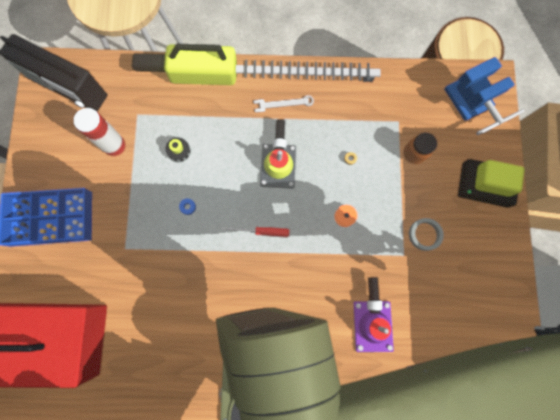

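Top view: lime gearhead at (278,163), blue spacer (187,207), cap with lime knob (177,147), brass collar (350,158). The purple look-alike, at (374,325) in the top view and hidden behind the arm at (403,190) in the side view, is the one to leave alone. The gearhead at (278,163) is the right one: lime case, dark plate. I'll confirm it in enlarged crops.

```bash
cat >> h.py <<'E'
def crops(items, fn, k=5):
    # items: (img, cx, cy) 80x60 px crops, labelled with pixel ticks
    out=[]
    for im,cx,cy in items:
        x0,y0=cx-26,cy-29
        c=cv2.resize(im[y0:y0+58,x0:x0+53],None,fx=k,fy=k,interpolation=cv2.INTER_CUBIC)
        for u in range(x0-x0%10+10,x0+53,10):
            X=int((u-x0+.5)*k); cv2.line(c,(X,0),(X,6),(255,255,255),1); cv2.putText(c,str(u),(X-10,16),0,.35,(255,255,255),1)
        for v in range(y0-y0%10+10,y0+58,10):
            Y=int((v-y0+.5)*k); cv2.line(c,(0,Y),(6,Y),(255,255,255),1); cv2.putText(c,str(v),(8,Y+4),0,.35,(255,255,255),1)
        out.append(c)
    r=[np.hstack(out[i:i+len(out)//2]) for i in (0,len(out)//2)] if len(out)>3 else [np.hstack(out)]
    cv2.imwrite('pics/'+fn,np.vstack(r))
def ray(s,u,v):
    f=s['color'].shape[0]/2/np.tan(np.radians(s['fovy']/2))
    K=np.array([[f,0,s['cx']],[0,f,s['cy']],[0,0,1]])
    p=cv2.undistortPoints(np.array([[[u,v]]],float),K,np.array([s['k1'],0,0,0.]),None)[0,0]
    R=cv2.Rodrigues(s['rvec'])[0]
    return -R.T@s['tvec'], R.T@np.array([p[0],p[1],1])
def atz(s,u,v,z):
    o,d=ray(s,u,v); return o+d*(z-o[2])/d[2]
def tri(s1,p1,s2,p2):
    o1,d1=ray(s1,*p1);o2,d2=ray(s2,*p2)
    t=np.linalg.lstsq(np.c_[d1,-d2],o2-o1,rcond=None)[0]
    a,b=o1+d1*t[0],o2+d2*t[1]; return (a+b)/2,np.linalg.norm(a-b)
def proj(s,P):
    f=s['color'].shape[0]/2/np.tan(np.radians(s['fovy']/2))
    K=np.array([[f,0,s['cx']],[0,f,s['cy']],[0,0,1]])
    return cv2.projectPoints(np.atleast_2d(np.array(P,float)),s['rvec'],s['tvec'],K,np.array([s['k1'],0,0,0.]))[0][:,0]
E
python3 - <<'E'
from h import *
import pickle
T=pickle.load(open('top0.pkl','rb'));S=pickle.load(open('side0.pkl','rb'))
t,s=T['color'],S['color']
crops([(t,278,160),(t,187,207),(t,350,158),(s,258,205),(s,266,276),(s,272,177)],'c1.png')
crops([(t,177,148),(s,213,268),(t,374,325)],'c2.png')
E
```

```text
(no output)
```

View pics/c1.png

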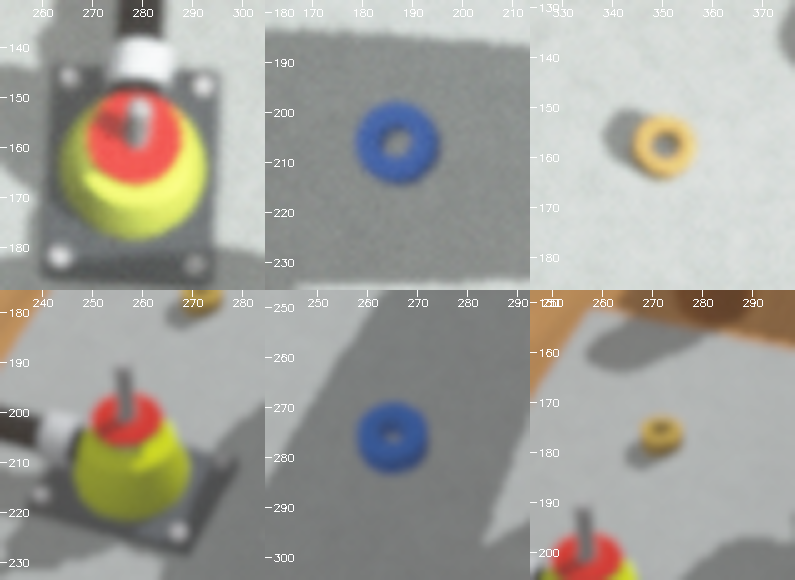

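View pics/c2.png

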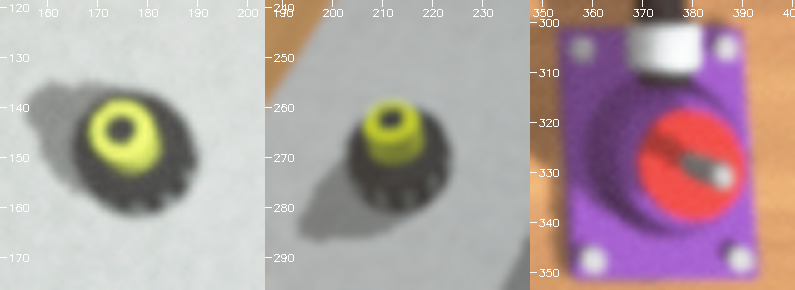

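Crops confirm it. The lime case on the dark plate is the target: tip at top (279.1,150.7) and side (256.3,191.3). The purple one at top (381,328) is the look-alike. Part tops:
- spacer: top (187,206.1), side (265.1,275.7)
- collar: top (350.5,157.7), side (271.7,175.3)
- knob: top (174.7,144.3), side (211.7,262.3)

```bash
python3 - <<'E'
from h import *
import pickle
np.set_printoptions(precision=1,suppress=True)
T=pickle.load(open('top0.pkl','rb'));S=pickle.load(open('side0.pkl','rb'))
P={'tip':((279.1,150.7),(256.3,191.3),127),'seat':((278.5,158),(256.7,200.5),75),'spacer':((187,206.1),(265.1,275.7),20),'collar':((350.5,157.7),(271.7,175.3),18),'cap':((174.7,144.3),(211.7,262.3),56)}
for k,(a,b,z) in P.items():
    p,e=tri(T,a,S,b); print(k,p,'gap',round(e,1),'top@z',atz(T,*a,z),'side@z',atz(S,*b,z), np.hypot(p[0],p[1]))
for s in(T,S):print(-cv2.Rodrigues(s['rvec'])[0].T@s['tvec'])
o=status.observe();print(o['tool_pos'],cv2.Rodrigues(o['ee_rot'])[0])
E
```

```text
tip [594.  -34.6 121. ] gap 6.7 top@z [595.4 -34.  127. ] side@z [587.5 -27.9 127. ] 595.006969716487
seat [592.  -34.3  75.8] gap 0.2 top@z [592.4 -34.3  75. ] side@z [592.3 -35.   75. ] 593.0344093289439
spacer [463.1 220.3  10.8] gap 1.2 top@z [462.  218.6  20. ] side@z [459.5 226.6  20. ] 512.8679000403253
collar [ 617.9 -244.8   16.5] gap 0.0 top@z [ 617.4 -244.5   18. ] side@z [ 617.2 -243.2   18. ] 664.6537733376103
cap [630.  256.7  54.6] gap 1.4 top@z [630.3 256.5  56. ] side@z [628.6 257.7  56. ] 680.3233219845793
[ 244.8   -3.8 1142.3]
[  89.6 1009.5 1172.9]
[ 181.3 -623.7  230.2] [[ 1.   0.3 -0. ]
 [ 0.3 -1.   0. ]
 [ 0.  -0.  -1. ]]
```

```bash
cat >> h.py <<'E'
from scipy.optimize import least_squares
def cyl(x,y,z0,z1,d):
    a=np.linspace(0,2*np.pi,48,endpoint=False); c=np.c_[x+d/2*np.cos(a),y+d/2*np.sin(a)]
    return np.vstack([np.c_[c,np.full(48,z)] for z in(z0,z1)])
def mcen(s,roi,rng):
    # outline of largest blob of hue/sat/val range in roi
    x0,y0,x1,y1=roi; m=cv2.inRange(cv2.cvtColor(cv2.GaussianBlur(s['color'],(0,0),.6),cv2.COLOR_BGR2HSV),np.array(rng[0]),np.array(rng[1]))
    w=np.zeros_like(m); w[y0:y1,x0:x1]=m[y0:y1,x0:x1]
    c=max(cv2.findContours(w,cv2.RETR_EXTERNAL,cv2.CHAIN_APPROX_NONE)[0],key=cv2.contourArea)
    f=np.zeros_like(m); cv2.drawContours(f,[cv2.convexHull(c)],-1,1,-1)
    v,u=np.nonzero(f); return np.array([u.mean(),v.mean()]),len(u)
def hcen(s,pts):
    h=cv2.convexHull(proj(s,pts).astype(np.float32)); M=cv2.moments(h); return np.array([M['m10'],M['m01']])/M['m00'],M['m00']
def fit(views,z0,z1,d,g):
    # views: list of (snap,centroid); fits x,y with z free too (3 params) and fixed
    r=least_squares(lambda p:np.r_[tuple(hcen(s,cyl(p[0],p[1],z0,z1,d))[0]-c for s,c in views)],g)
    r3=least_squares(lambda p:np.r_[tuple(hcen(s,cyl(p[0],p[1],z0+p[2],z1+p[2],d))[0]-c for s,c in views)],[*g,0]) if len(views)>1 else r
    return r.x,r.fun,r3.x
E
python3 - <<'E'
from h import *
import pickle
np.set_printoptions(precision=2,suppress=True)
T=pickle.load(open('top0.pkl','rb'));S=pickle.load(open('side0.pkl','rb'))
J=[('spacer',(170,190,205,224),(250,260,285,292),((100,110,50),(125,255,255)),0,20,46,(462,222)),
('collar',(335,143,366,172),(258,165,285,186),((12,75,90),(32,255,255)),0,18,36,(617,-244)),
('knob',(160,130,190,165),(200,250,225,277),((22,100,90),(42,255,255)),30,56,34,(630,256)),
('seat',(262,145,292,170),(245,190,270,210),((0,120,90),(8,255,255)),69,75,54,(592,-34)),
]
for n,rt,rs,rng,z0,z1,d,g in J:
    ct,at=mcen(T,rt,rng);cs,as_=mcen(S,rs,rng)
    x,f,x3=fit([(T,ct),(S,cs)],z0,z1,d,g)
    print(n,ct,cs,'area',at,hcen(T,cyl(*x,z0,z1,d))[1],as_,hcen(S,cyl(*x,z0,z1,d))[1],'xy',x,'res',f,'free z',x3,'T',fit([(T,ct)],z0,z1,d,g)[0],'S',fit([(S,cs)],z0,z1,d,g)[0])
for xy in [(592.3,-34.5),(594,-34.5)]:
    print(xy,'tip',proj(T,[*xy,127]),proj(S,[*xy,127]),proj(T,[*xy,75]),proj(S,[*xy,75]))
E
```

```text
spacer [186.99 206.02] [265.   275.98] area 182 234.75505149527453 142 182.22919995011762 xy [463.49 220.47] res [-0.04  0.19 -0.2  -0.15] free z [463.35 220.35   0.  ] T [464.05 220.39] S [462.67 220.82]
collar [350.11 157.89] [271.5  176.79] area 112 142.71859833109193 48 72.10927583323792 xy [ 619.41 -245.14] res [-0.01  0.08 -0.05 -0.18] free z [ 619.28 -244.62    0.  ] T [ 619.66 -245.17] S [ 618.82 -244.17]
knob [175.64 145.79] [212.21 265.39] area 168 153.41048018168658 130 124.02296370337717 xy [629.53 257.43] res [-0.34  0.25 -0.2  -0.72] free z [629.7  257.49   0.  ] T [630.31 256.52] S [627.64 259.85]
seat [278.38 157.5 ] [256.84 201.66] area 263 301.69200044032186 94 141.95135756745003 xy [594.26 -33.94] res [-0.03  0.19 -0.71 -0.42] free z [594.3  -33.86   0.  ] T [594.8 -34. ] S [591.42 -34.  ]
(592.3, -34.5) tip [[279.28 151.85]] [[255.74 189.8 ]] [[278.58 158.03]] [[256.65 200.59]]
(594, -34.5) tip [[279.29 151.23]] [[255.29 189.69]] [[278.59 157.43]] [[256.21 200.48]]
```

apply_moves --pt "0.01 -0.016 0 0 0 0.05 1" --pt "0.03 -0.045 0.005 0 0 0.15 1" --pt "0.052 -0.075 0.01 0 0 0.283 1" --pt "0.075 -0.108 0.015 0 0 0.283 1" --pt "0.098 -0.142 0.02 0 0 0.283 1" --pt "0.121 -0.175 0.025 0 0 0.283 1" --pt "0.144 -0.208 0.03 0 0 0.283 1" --pt "0.167 -0.241 0.035 0 0 0.283 1" --pt "0.19 -0.275 0.04 0 0 0.283 1" --pt "0.213 -0.308 0.04 0 0 0.283 1" --pt "0.23 -0.332 0.04 0 0 0.283 1" --pt "0.24 -0.347 0.04 0 0 0.283 1"

```text
t: 1.1
tool_pos: [315.2, -221.1, 190.6]
ee_rot: [-3.141, -0.003, 0.0]
force: [1.0, -0.4, 0.3]
grip_width: 85.3
gripper_force: 0.0
```

```bash
cat > st.py <<'E'
from h import *
np.set_printoptions(precision=3,suppress=True)
o=status.observe();print(o['t'],o['tool_pos'],o['ee_rot'],o['q'],o['force'],o['gripper_force'],o['grip_width'])
E
python3 st.py
```

```text
1.1 [ 315.161 -221.144  190.623] [-3.141 -0.003  0.   ] [-0.752 -0.49   2.249  0.001  1.384  0.817] [ 0.971 -0.428  0.292] 0.0 85.29133496330138
```

apply_moves --pt "0.01 -0.02 0.0 0 0 0 1" --pt "0.022 -0.055 0.0 0 0 0 1" --pt "0.035 -0.093 0.0 0 0 0 1" --pt "0.048 -0.131 0.0 0 0 0 1" --pt "0.061 -0.169 0 0 0 0 1" --pt "0.074 -0.207 0 0 0 0 1" --pt "0.087 -0.245 0.0 0 0 0 1" --pt "0.1 -0.283 0.015 0 0 0 1" --pt "0.113 -0.32 0.03 0 0 0 1" --pt "0.126 -0.358 0.05 0 0 0 1" --pt "0.14 -0.395 0.06 0 0 0 1" --pt "0.1445 -0.43 0.07 0 0 0 1"

```text
t: 2.1
tool_pos: [459.8, 207.9, 119.9]
ee_rot: [3.141, 0.0, -0.001]
force: [0.9, -1.0, 0.5]
grip_width: 85.5
gripper_force: 0.0
```

apply_moves --pt "0.004 -0.0145 0.02 0 0 0 1" --pt "0.004 -0.0145 0.03 0 0 0 1" --pt "0.004 -0.0145 0.03 0 0 0 1"

```text
t: 2.35
tool_pos: [461.0, 220.2, 87.8]
ee_rot: [3.139, 0.003, -0.01]
force: [-0.2, -0.0, -0.3]
grip_width: 85.5
gripper_force: 0.0
```

```bash
python3 st.py; python3 - <<'E'
from h import *
T=snap('top');S=snap('side')
crops([(T['color'],187,195),(S['color'],266,270)],'c3.png',7)
E
```

```text
2.35 [461.027 220.205  87.786] [ 3.139  0.003 -0.01 ] [ 0.341 -0.043  2.077 -0.     1.115  1.91 ] [-0.188 -0.024 -0.346] 0.0 85.48397861344795
```

View pics/c3.png

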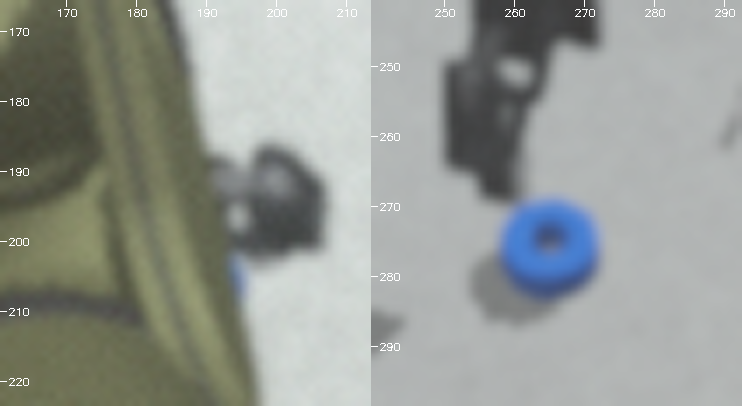

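apply_moves --pt "0 0 0.02 0 0 0 1" --pt "0 0 0.04 0 0 0 1" --pt "0 0 0.06 0 0 0 1" --pt "0 0 0.075 0 0 0 1" --pt "0 0 0.075 0 0 0 1" --pt "0 0 0.075 0 0 0 1" --pt "0 0 0.075 0 0 0 1"

```text
t: 3.03
tool_pos: [464.9, 220.2, 18.2]
ee_rot: [-3.141, 0.002, -0.004]
force: [0.1, 0.1, 1.0]
grip_width: 85.3
gripper_force: 0.0
```

apply_moves --pt "0 0 0.005 0 0 0 1" --pt "0 0 0.01 0 0 0 1" --pt "0 0 0.014 0 0 0 1" --pt "0 0 0.014 0 0 0 1" --pt "0 0 0.014 0 0 0 1" --pt "0 0 0.014 0 0 0 1"

```text
t: 3.53
tool_pos: [463.6, 220.5, 2.3]
ee_rot: [3.142, -0.0, -0.0]
force: [-0.2, 0.1, 1.0]
grip_width: 85.4
gripper_force: 0.0
```

```bash
python3 st.py; python3 - <<'E'
from h import *
S=snap('side');T=snap('top')
rng=((100,110,50),(125,255,255))
print(mcen(S,(250,255,285,295),rng))
E
python3 st.py
```

```text
3.5333 [463.57  220.541   2.298] [ 3.142 -0.    -0.   ] [ 0.339  0.09   2.112 -0.     0.94   1.91 ] [-0.216  0.062  1.016] 0.0 85.38566232558406
(array([266.74725275, 276.06593407]), 91)
3.6333 [463.711 220.591   2.478] [-3.141  0.    -0.   ] [0.339 0.09  2.112 0.    0.94  1.91 ] [-0.338 -0.275 -0.465] 0.0 85.511920727397
```

Settled at (463.6,220.5,2.3). Close.

apply_moves --pt "0 0 0 0 0 0 0.7" --pt "0 0 0 0 0 0 0.5" --pt "0 0 0 0 0 0 0.3" --pt "0 0 0 0 0 0 0.3" --pt "0 0 0 0 0 0 0.3" --pt "0 0 0 0 0 0 0.3" --pt "0 0 0 0 0 0 0.3" --pt "0 0 0 0 0 0 0.3"

```text
t: 4.3
tool_pos: [464.3, 220.7, 3.1]
ee_rot: [-3.141, 0.0, -0.002]
force: [-0.3, 0.2, 5.6]
grip_width: 44.1
gripper_force: 61.3
```

apply_moves --pt "0 0 -0.005 0 0 0 0.3" --pt "0 0 -0.015 0 0 0 0.3" --pt "0 0 -0.035 0 0 0 0.3" --pt "0 0 -0.06 0 0 0 0.3" --pt "0 0 -0.09 0 0 0 0.3" --pt "0 0 -0.12 0 0 0 0.3" --pt "0 0 -0.145 0 0 0 0.3" --pt "0 0 -0.155 0 0 0 0.3" --pt "0 0 -0.158 0 0 0 0.3" --pt "0 0 -0.158 0 0 0 0.3" --pt "0 0 -0.158 0 0 0 0.3"

```text
t: 5.22
tool_pos: [462.5, 220.1, 158.4]
ee_rot: [3.141, -0.0, -0.004]
force: [0.6, -0.6, -0.1]
grip_width: 44.1
gripper_force: 61.1
```

```bash
python3 st.py; python3 - <<'E'
from h import *
np.set_printoptions(precision=2,suppress=True)
S=snap('side','l1s.png');T=snap('top','l1t.png')
o=status.observe();p=o['tool_pos'];print(p)
print(proj(S,cyl(p[0],p[1],p[2]-3,p[2]+17,46)).mean(0),proj(T,cyl(p[0],p[1],p[2]-3,p[2]+17,46)).mean(0))
c=[int(v) for v in proj(S,p)[0]];d=[int(v) for v in proj(T,p)[0]]
crops([(T['color'],*d),(S['color'],*c)],'c4.png',7)
E
```

```text
5.2167 [462.476 220.083 158.443] [ 3.141 -0.    -0.004] [ 0.339 -0.125  2.025 -0.     1.245  1.91 ] [ 0.615 -0.576 -0.123] 61.06922160834074 44.088937977656435
[462.26 220.01 157.87]
[262.67 244.41] [175.4  194.51]
```

View pics/c4.png

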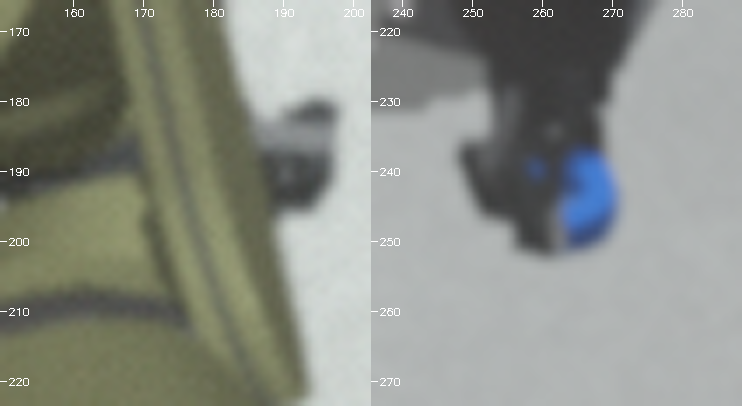

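apply_moves --pt "0.007 0.012 0 0 0 0 0.3" --pt "0.02 0.039 0 0 0 0 0.3" --pt "0.036 0.07 0 0 0 0 0.3" --pt "0.052 0.102 0 0 0 0 0.3" --pt "0.068 0.133 0 0 0 0 0.3" --pt "0.084 0.165 0 0 0 0 0.3" --pt "0.1 0.196 0 0 0 0 0.3" --pt "0.114 0.224 0 0 0 0 0.3" --pt "0.124 0.243 0 0 0 0 0.3" --pt "0.13 0.255 0 0 0 0 0.3" --pt "0.13 0.255 0 0 0 0 0.3" --pt "0.13 0.255 0 0 0 0 0.3"

```text
t: 6.32
tool_pos: [592.9, -34.5, 158.9]
ee_rot: [-3.141, 0.002, 0.004]
force: [-0.3, 0.6, 0.4]
grip_width: 43.7
gripper_force: 61.1
```

apply_moves --pt "0 0 0.005 0 0 0 0.3" --pt "0 0 0.01 0 0 0 0.3" --pt "0 0 0.014 0 0 0 0.3" --pt "0 0 0.014 0 0 0 0.3" --pt "0 0 0.014 0 0 0 0.3" --pt "0 0 0.014 0 0 0 0.3"

```text
t: 6.82
tool_pos: [593.5, -34.1, 146.4]
ee_rot: [3.142, 0.001, 0.0]
force: [-1.0, 0.4, -0.4]
grip_width: 44.0
gripper_force: 61.1
```

```bash
python3 st.py; python3 - <<'E'
from h import *
np.set_printoptions(precision=2,suppress=True)
S=snap('side');T=snap('top')
o=status.observe();p=o['tool_pos'];print(p,o['force'])
q=proj(S,cyl(p[0],p[1],p[2]-3,p[2]+17,46));print('pred spacer side bbox',q.min(0),q.max(0));q=proj(T,cyl(p[0],p[1],p[2]-3,p[2]+17,46));print('top',q.min(0),q.max(0))
crops([(T['color'],278,155),(S['color'],256,200)],'c5.png',7)
E
```

```text
6.8167 [593.47  -34.146 146.371] [3.142 0.001 0.   ] [-0.148  0.07   1.855  0.     1.216  1.423] [-1.017  0.444 -0.365] 61.13376080989838 43.99311468528449
[593.71 -34.39 146.71] [ 0.39 -0.58 -0.39]
pred spacer side bbox [247.97 177.43] [261.69 190.63]
top [270.57 137.97] [288.85 157.76]
```

View pics/c5.png

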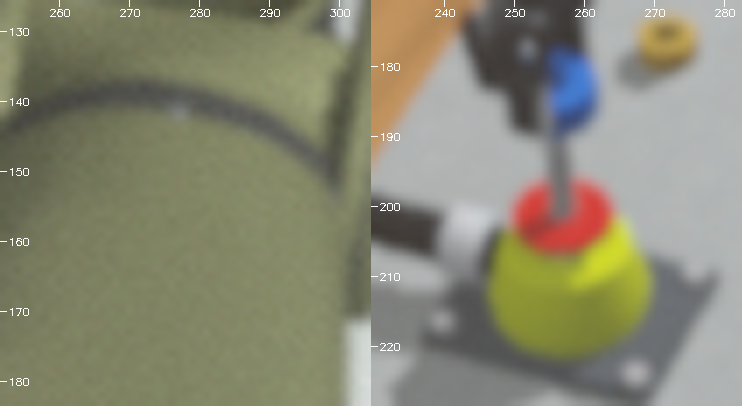

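Side crop: the held spacer's right edge is at column 261.8 against 261.7 predicted, so it is centred above the spindle at (256,190). Descend.

apply_moves --pt "0 0 0.005 0 0 0 0.3" --pt "0 0 0.01 0 0 0 0.3" --pt "0 0 0.015 0 0 0 0.3" --pt "0 0 0.018 0 0 0 0.3" --pt "0 0 0.021 0 0 0 0.3" --pt "0 0 0.024 0 0 0 0.3" --pt "0 0 0.027 0 0 0 0.3" --pt "0 0 0.027 0 0 0 0.3"

```text
t: 7.58
tool_pos: [593.1, -34.5, 118.5]
ee_rot: [-3.141, 0.0, 0.002]
force: [-0.6, 1.1, -0.7]
grip_width: 43.7
gripper_force: 61.1
```

apply_moves --pt "0 0 0.005 0 0 0 0.3" --pt "0 0 0.011 0 0 0 0.3" --pt "0 0 0.017 0 0 0 0.3" --pt "0 0 0.023 0 0 0 0.3" --pt "0 0 0.028 0 0 0 0.3" --pt "0 0 0.032 0 0 0 0.3" --pt "0 0 0.034 0 0 0 0.3" --pt "0 0 0.034 0 0 0 0.3"

```text
t: 8.25
tool_pos: [593.0, -34.5, 84.3]
ee_rot: [-3.141, 0.0, 0.002]
force: [-1.2, 1.6, -1.0]
grip_width: 44.1
gripper_force: 61.1
```

apply_moves --pt "0 0 0.002 0 0 0 0.3" --pt "0 0 0.004 0 0 0 0.3" --pt "0 0 0.006 0 0 0 0.3" --pt "0 0 0.006 0 0 0 0.3" --pt "0 0 0.006 0 0 0 0.3"

```text
t: 8.67
tool_pos: [593.6, -34.4, 79.2]
ee_rot: [-3.141, 0.0, -0.0]
force: [0.2, 3.0, 0.2]
grip_width: 43.8
gripper_force: 61.3
```

apply_moves --pt "0 0 0.001 0 0 0 0.3" --pt "0 0 0.0015 0 0 0 0.3" --pt "0 0 0.0015 0 0 0 0.3" --pt "0 0 0.0015 0 0 0 0.7" --pt "0 0 0.0015 0 0 0 0.9" --pt "0 0 0.0015 0 0 0 1" --pt "0 0 0.0015 0 0 0 1" --pt "0 0 0.0015 0 0 0 1" --pt "0 0 0.0015 0 0 0 1"

```text
t: 9.42
tool_pos: [593.6, -34.8, 77.8]
ee_rot: [3.141, -0.001, 0.0]
force: [-0.3, -0.2, 0.1]
grip_width: 85.2
gripper_force: 0.0
```

apply_moves --pt "0 0 -0.005 0 0 0 1" --pt "0 0 -0.015 0 0 0 1" --pt "0 0 -0.035 0 0 0 1" --pt "0 0 -0.06 0 0 0 1" --pt "0 0 -0.085 0 0 0 1" --pt "0 0 -0.1 0 0 0 1" --pt "0 0 -0.105 0 0 0 1"

```text
t: 10.0
tool_pos: [595.7, -34.9, 188.0]
ee_rot: [3.14, -0.0, 0.012]
force: [1.4, -0.4, 1.5]
grip_width: 85.3
gripper_force: 0.0
```

```bash
python3 st.py; python3 - <<'E'
from h import *
np.set_printoptions(precision=2,suppress=True)
S=snap('side')
c,a=mcen(S,(240,180,275,215),((100,110,50),(125,255,255)))
print(c,a,hcen(S,cyl(593.3,-34.3,75,95,46)), mcen(S,(240,180,275,215),((0,120,90),(8,255,255))))
cv2.imwrite('pics/s2.png',S['color'])
E
```

```text
10.0 [595.693 -34.858 188.023] [ 3.14  -0.     0.012] [-0.148  0.034  1.82  -0.     1.28   1.423] [ 1.433 -0.374  1.49 ] 0.0 85.31125059764213
[256.49 197.99] 87 (array([256.2 , 198.55]), 143.33146608329844) (array([258., 206.]), 1)
```

apply_moves --pt "0.002 0.015 0 0 0 0 1" --pt "0.006 0.05 0 0 0 0 1" --pt "0.011 0.088 0 0 0 0 1" --pt "0.016 0.126 0.01 0 0 0 1" --pt "0.02 0.164 0.03 0 0 0 1" --pt "0.024 0.195 0.05 0 0 0 1" --pt "0.026 0.2105 0.08 0 0 0 1" --pt "0.026 0.2105 0.11 0 0 0 1" --pt "0.026 0.2105 0.13 0 0 0 1" --pt "0.026 0.2105 0.145 0 0 0 1" --pt "0.026 0.2105 0.15 0 0 0 1" --pt "0.026 0.2105 0.15 0 0 0 1"

```text
t: 11.05
tool_pos: [617.9, -244.6, 30.3]
ee_rot: [-3.14, 0.0, 0.006]
force: [-0.5, -0.2, -0.4]
grip_width: 85.6
gripper_force: 0.0
```

apply_moves --pt "0 0 0.006 0 0 0 1" --pt "0 0 0.013 0 0 0 1" --pt "0 0 0.02 0 0 0 1" --pt "0 0 0.026 0 0 0 1" --pt "0 0 0.029 0 0 0 1" --pt "0 0 0.029 0 0 0 1" --pt "0 0 0.029 0 0 0 1" --pt "0 0 0.029 0 0 0 1"

```text
t: 11.72
tool_pos: [619.8, -245.1, 4.2]
ee_rot: [3.141, -0.0, 0.001]
force: [0.3, -0.2, -0.5]
grip_width: 85.5
gripper_force: 0.0
```

```bash
python3 st.py; python3 - <<'E'
from h import *
np.set_printoptions(precision=2,suppress=True)
T=snap('top');S=snap('side')
crops([(T['color'],350,158),(S['color'],272,177)],'c6.png',7)
for s in(T,S):
    q=proj(s,cyl(619.2,-244.8,0,18,36));print(q.min(0),q.max(0))
E
```

```text
11.7167 [ 619.777 -245.13     4.2  ] [ 3.141 -0.     0.001] [-0.457  0.382  1.753  0.     1.007  1.114] [ 0.342 -0.162 -0.516] 0.0 85.48032250840261
[343.19 151.18] [356.81 164.91]
[266.87 172.04] [276.03 181.32]
```

View pics/c6.png

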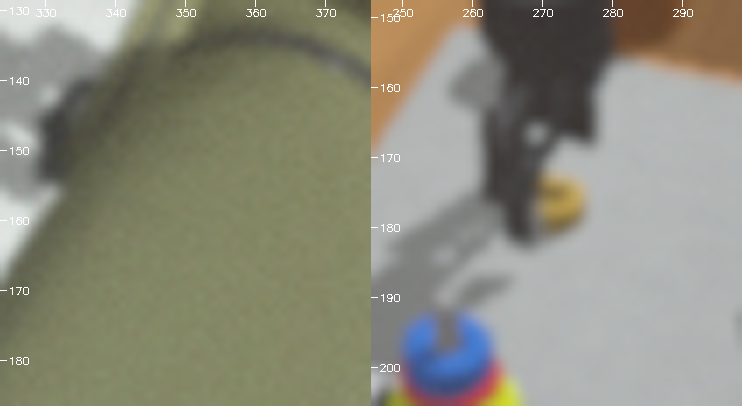

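Side crop: the spacer is flat on the seat, at about (256,198), with the spindle through it. The fingers straddle the collar, seen at (273,176). Close, lift, and carry it over.

apply_moves --pt "0 0 0 0 0 0 0.7" --pt "0 0 0 0 0 0 0.4" --pt "0 0 0 0 0 0 0.2" --pt "0 0 0 0 0 0 0.2" --pt "0 0 0 0 0 0 0.2" --pt "0 0 0 0 0 0 0.2" --pt "0 0 0 0 0 0 0.2" --pt "0 0 0 0 0 0 0.2" --pt "0 0 0 0 0 0 0.2"

```text
t: 12.57
tool_pos: [620.0, -245.3, 4.5]
ee_rot: [3.141, -0.0, 0.002]
force: [0.4, 0.1, 3.8]
grip_width: 33.5
gripper_force: 60.0
```

apply_moves --pt "0 0 -0.005 0 0 0 0.2" --pt "0 0 -0.015 0 0 0 0.2" --pt "0 0 -0.035 0 0 0 0.2" --pt "0 0 -0.06 0 0 0 0.2" --pt "0 0 -0.09 0 0 0 0.2" --pt "0 0 -0.12 0 0 0 0.2" --pt "0 0 -0.14 0 0 0 0.2" --pt "0 0 -0.15 0 0 0 0.2" --pt "0 0 -0.15 0 0 0 0.2" --pt "0 0 -0.15 0 0 0 0.2"

```text
t: 13.4
tool_pos: [619.1, -244.9, 153.4]
ee_rot: [-3.141, 0.0, 0.001]
force: [0.4, 0.4, -1.3]
grip_width: 33.8
gripper_force: 59.8
```

apply_moves --pt "-0.002 -0.015 0 0 0 0 0.2" --pt "-0.006 -0.045 0 0 0 0 0.2" --pt "-0.01 -0.08 0 0 0 0 0.2" --pt "-0.014 -0.115 0 0 0 0 0.2" --pt "-0.018 -0.15 0 0 0 0 0.2" --pt "-0.022 -0.18 0 0 0 0 0.2" --pt "-0.025 -0.2 0 0 0 0 0.2" --pt "-0.026 -0.211 0 0 0 0 0.2" --pt "-0.026 -0.211 0.005 0 0 0 0.2" --pt "-0.026 -0.211 0.01 0 0 0 0.2" --pt "-0.026 -0.211 0.01 0 0 0 0.2" --pt "-0.026 -0.211 0.01 0 0 0 0.2"

```text
t: 14.4
tool_pos: [593.0, -35.2, 142.5]
ee_rot: [-3.142, 0.003, 0.003]
force: [-1.2, 0.0, -0.4]
grip_width: 33.5
gripper_force: 59.9
```

```bash
python3 - <<'E'
from h import *
np.set_printoptions(precision=2,suppress=True)
S=snap('side')
o=status.observe();p=o['tool_pos'];print(p,o['force'])
q=proj(S,cyl(p[0],p[1],p[2]-4,p[2]+14,36));print('pred collar side bbox',q.min(0),q.max(0))
crops([(S['color'],256,195)],'c7.png',8)
E
```

```text
[593.39 -35.21 143.12] [-0.13  0.02 -0.59]
pred collar side bbox [249.74 179.69] [260.5 190.5]
```

View pics/c7.png

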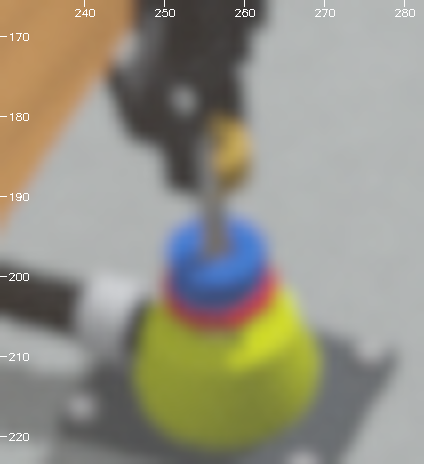

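Collar's right edge is at column 260.9 against 260.5 predicted, so it is aligned over the spindle. Descend with a 1 mm correction in y.

apply_moves --pt "0 -0.001 0.004 0 0 0 0.2" --pt "0 -0.001 0.008 0 0 0 0.2" --pt "0 -0.001 0.012 0 0 0 0.2" --pt "0 -0.001 0.016 0 0 0 0.2" --pt "0 -0.001 0.02 0 0 0 0.2" --pt "0 -0.001 0.024 0 0 0 0.2" --pt "0 -0.001 0.024 0 0 0 0.2"

```text
t: 15.03
tool_pos: [592.8, -32.9, 118.5]
ee_rot: [-3.141, 0.0, 0.003]
force: [0.2, 0.1, -0.5]
grip_width: 33.6
gripper_force: 59.9
```

apply_moves --pt "0 0 0.004 0 0 0 0.2" --pt "0 0 0.008 0 0 0 0.2" --pt "0 0 0.012 0 0 0 0.2" --pt "0 0 0.015 0 0 0 0.2" --pt "0 0 0.017 0 0 0 0.2" --pt "0 0 0.018 0 0 0 0.2" --pt "0 0 0.018 0 0 0 0.2"

```text
t: 15.62
tool_pos: [593.3, -33.0, 101.4]
ee_rot: [-3.141, 0.0, 0.001]
force: [-0.1, 0.5, -0.8]
grip_width: 33.5
gripper_force: 59.9
```

apply_moves --pt "0 0.001 0.001 0 0 0 0.2" --pt "0 0.001 0.002 0 0 0 0.2" --pt "0 0.001 0.003 0 0 0 0.2" --pt "0 0.001 0.003 0 0 0 0.2" --pt "0 0.001 0.003 0 0 0 0.2"

```text
t: 16.03
tool_pos: [593.9, -34.2, 99.5]
ee_rot: [3.141, -0.0, 0.001]
force: [-1.4, -0.5, 2.0]
grip_width: 33.5
gripper_force: 60.2
```

apply_moves --pt "0 0 0 0 0 0 0.5" --pt "0 0 0 0 0 0 0.8" --pt "0 0 0 0 0 0 1" --pt "0 0 0 0 0 0 1" --pt "0 0 0 0 0 0 1" --pt "0 0 0 0 0 0 1" --pt "0 0 -0.005 0 0 0 1" --pt "0 0 -0.015 0 0 0 1" --pt "0 0 -0.035 0 0 0 1" --pt "0 0 -0.06 0 0 0 1" --pt "0 0 -0.08 0 0 0 1" --pt "0 0 -0.09 0 0 0 1"

```text
t: 17.03
tool_pos: [595.3, -34.3, 193.5]
ee_rot: [3.141, -0.0, 0.01]
force: [0.2, 0.0, -0.0]
grip_width: 85.4
gripper_force: 0.0
```

```bash
python3 st.py; python3 - <<'E'
from h import *
np.set_printoptions(precision=2,suppress=True)
S=snap('side')
for n,rng,cy in(('brass',((12,75,90),(24,255,255)),(95,113,36)),('blue',((100,110,50),(125,255,255)),(75,95,46))):
    try:
        print(n,*mcen(S,(240,178,275,212),rng), 'pred',*hcen(S,cyl(593.4,-34.2,*cy)))
    except ValueError: print(n,'none')
E
```

```text
17.0333 [595.279 -34.309 193.507] [ 3.141 -0.     0.01 ] [-0.148  0.029  1.815 -0.     1.291  1.423] [ 0.204  0.018 -0.015] 0.0 85.44895637714416
brass [256.19 194.3 ] 53 pred [255.82 194.63] 94.05076190887485
blue [257.63 200.44] 27 pred [256.16 198.57] 143.34036278992426
```

apply_moves --pt "0.002 -0.015 0 0 0 0 1" --pt "0.006 -0.045 0 0 0 0 1" --pt "0.01 -0.08 0 0 0 0 1" --pt "0.0145 -0.116 0 0 0 0 1" --pt "0.019 -0.152 0 0 0 0 1" --pt "0.0235 -0.188 0.0 0 0 0 1" --pt "0.028 -0.224 0.02 0 0 0 1" --pt "0.032 -0.255 0.04 0 0 0 1" --pt "0.035 -0.277 0.06 0 0 0 1" --pt "0.0365 -0.29 0.08 0 0 0 1" --pt "0.0365 -0.291 0.09 0 0 0 1" --pt "0.0365 -0.291 0.09 0 0 0 1"

```text
t: 18.08
tool_pos: [627.4, 256.6, 94.2]
ee_rot: [3.139, 0.002, -0.011]
force: [0.4, -0.1, -0.7]
grip_width: 85.1
gripper_force: 0.0
```

apply_moves --pt "0 0 0.01 0 0 0 1" --pt "0 0 0.025 0 0 0 1" --pt "0 0 0.04 0 0 0 1" --pt "0 0 0.052 0 0 0 1" --pt "0 0 0.06 0 0 0 1" --pt "0 0 0.063 0 0 0 1" --pt "0 0 0.063 0 0 0 1" --pt "0 0 0.063 0 0 0 1"

```text
t: 18.75
tool_pos: [630.3, 256.9, 36.0]
ee_rot: [-3.142, 0.0, -0.0]
force: [0.2, -0.1, 0.4]
grip_width: 85.5
gripper_force: 0.0
```

```bash
python3 st.py; python3 - <<'E'
from h import *
T=snap('top');S=snap('side')
crops([(T['color'],177,148),(S['color'],213,265),(S['color'],256,198)],'c8.png',5)
E
```

```text
18.75 [630.318 256.918  35.967] [-3.142  0.    -0.   ] [ 0.308  0.368  1.709 -0.     1.065  1.879] [ 0.202 -0.082  0.352] 0.0 85.5431075264446
```

View pics/c8.png

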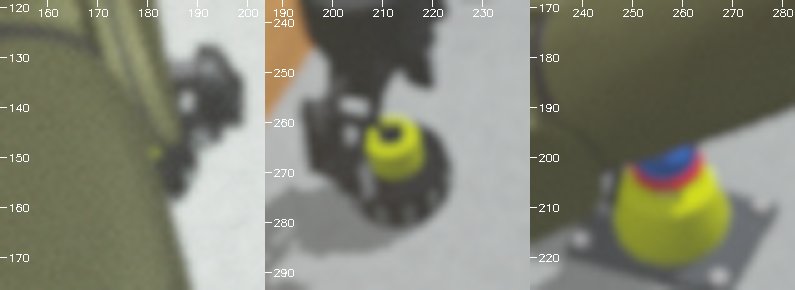

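Fingers straddle the knob at side (212,264). Lower 3 mm, close and lift. The cap then weighs on the wrist, so the lift can be checked.

apply_moves --pt "0 0 0.002 0 0 0 1" --pt "0 0 0.003 0 0 0 0.7" --pt "0 0 0.003 0 0 0 0.4" --pt "0 0 0.003 0 0 0 0.2" --pt "0 0 0.003 0 0 0 0.2" --pt "0 0 0.003 0 0 0 0.2" --pt "0 0 0.003 0 0 0 0.2" --pt "0 0 0.003 0 0 0 0.2" --pt "0 0 0.003 0 0 0 0.2" --pt "0 0 0.003 0 0 0 0.2"

```text
t: 19.68
tool_pos: [630.5, 257.1, 33.3]
ee_rot: [-3.141, 0.0, -0.002]
force: [0.6, -0.1, 2.7]
grip_width: 32.1
gripper_force: 60.0
```

apply_moves --pt "0 0 -0.005 0 0 0 0.2" --pt "0 0 -0.015 0 0 0 0.2" --pt "0 0 -0.035 0 0 0 0.2" --pt "0 0 -0.06 0 0 0 0.2" --pt "0 0 -0.09 0 0 0 0.2" --pt "0 0 -0.12 0 0 0 0.2" --pt "0 0 -0.14 0 0 0 0.2" --pt "0 0 -0.147 0 0 0 0.2" --pt "0 0 -0.147 0 0 0 0.2" --pt "0 0 -0.147 0 0 0 0.2"

```text
t: 20.52
tool_pos: [629.5, 256.7, 178.9]
ee_rot: [3.141, -0.0, -0.002]
force: [-0.8, 0.8, -2.1]
grip_width: 32.1
gripper_force: 59.8
```

```bash
python3 - <<'E'
from h import *
np.set_printoptions(precision=2,suppress=True)
T=snap('top');S=snap('side');o=status.observe();p=o['tool_pos'];print(p,o['force'],o['grip_width'])
z=p[2]-33
q=proj(S,cyl(p[0],p[1],z,z+30,68));print('pred body side',q.min(0),q.max(0));print('pred knob top',proj(S,[p[0],p[1],z+56]),proj(T,[p[0],p[1],z+56]))
# lime pixels in both
for s in(S,T):
    c=proj(s,p)[0].astype(int)
    try: print(mcen(s,(c[0]-22,c[1]-25,c[0]+22,c[1]+22),((22,100,90),(42,255,255))))
    except ValueError: print('no lime')
print(hcen(S,cyl(p[0],p[1],z+30,z+56,34)))
c=proj(S,p)[0].astype(int)
g=S['color'][c[1]-35:c[1]+35,c[0]-35:c[0]+35].max(2); 
m=(g<95).astype(np.uint8); 
cv2.imwrite('pics/c9.png',cv2.resize(S['color'][c[1]-35:c[1]+35,c[0]-35:c[0]+35],None,fx=8,fy=8,interpolation=2)); print('crop origin',c-35)
E
```

```text
[628.66 256.45 176.92] [-0.14  0.35 -2.36] 31.973026119409386
pred body side [195.28 229.11] [219.14 252.55]
pred knob top [[205.37 231.59]] [[161.91 124.64]]
(array([209.03, 233.38]), 92)
(array([169.5, 131.5]), 4)
(array([205.98, 234.52]), 143.92730479408056)
crop origin [171 201]
```

View pics/c9.png

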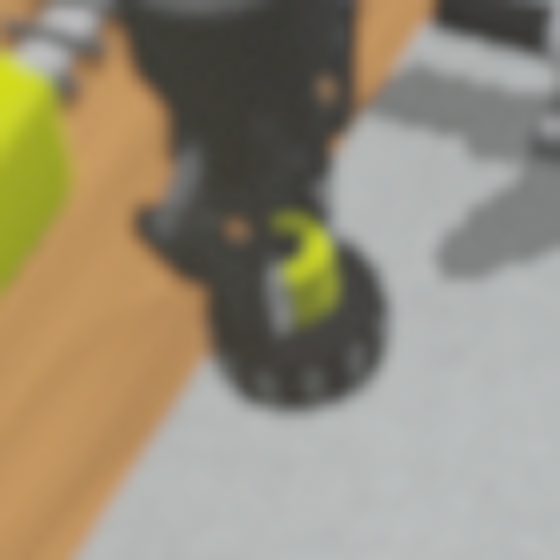

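Cap held upright: body edges at column 218.6 and row 251.5, predicted 219.1 and 252.6. Carry it over the spindle.

apply_moves --pt "-0.002 0.015 0 0 0 0 0.2" --pt "-0.006 0.045 0 0 0 0 0.2" --pt "-0.01 0.08 0 0 0 0 0.2" --pt "-0.0145 0.116 0 0 0 0 0.2" --pt "-0.019 0.152 0 0 0 0 0.2" --pt "-0.0235 0.188 0.0 0 0 0 0.2" --pt "-0.028 0.224 0.0 0 0 0 0.2" --pt "-0.032 0.255 0.0 0 0 0 0.2" --pt "-0.035 0.277 0.0 0 0 0 0.2" --pt "-0.0365 0.288 0 0 0 0 0.2" --pt "-0.0365 0.291 0.0 0 0 0 0.2" --pt "-0.0365 0.291 0.0 0 0 0 0.2"

```text
t: 21.62
tool_pos: [593.0, -34.5, 178.9]
ee_rot: [-3.141, 0.002, 0.002]
force: [0.1, 0.4, -1.7]
grip_width: 32.2
gripper_force: 59.9
```

apply_moves --pt "0 0 0.003 0 0 0 0.2" --pt "0 0 0.006 0 0 0 0.2" --pt "0 0 0.009 0 0 0 0.2" --pt "0 0 0.009 0 0 0 0.2" --pt "0 0 0.009 0 0 0 0.2" --pt "0 0 0.009 0 0 0 0.2" --pt "0 0 0.009 0 0 0 0.2"

```text
t: 22.2
tool_pos: [593.7, -33.8, 171.0]
ee_rot: [3.142, 0.0, 0.0]
force: [-0.5, -0.6, -1.1]
grip_width: 32.2
gripper_force: 59.9
```

```bash
python3 - <<'E'
from h import *
np.set_printoptions(precision=2,suppress=True)
S=snap('side');o=status.observe();p=o['tool_pos'];print(p,o['force'],o['grip_width'])
z=p[2]-33
q=proj(S,cyl(p[0],p[1],z,z+30,68));print('pred body side',q.min(0),q.max(0))
print(hcen(S,cyl(p[0],p[1],z+30,z+56,34)))
g=S['color'].max(2).astype(int)
for v in (178,182,186,190):print(v,g[v,235:280])
E
```

```text
[593.69 -33.89 171.09] [ 0.03 -0.2  -1.83] 32.18269737462458
pred body side [244.6 174.5] [264.9  194.11]
(array([254.29, 178.05]), 109.27453177270945)
178 [181 183 186 188 189 186 181 180 182 178 165 144 110  80  68  65  64  67
  85 114 145 168 171 164 150 123  90  90 122 157 175 182 183 183 183 183
 183 183 183 183 183 183 183 183 182]
182 [191 191 188 183 180 182 182 182 181 177 158 112  69  63  66  66  66  68
  80 102 116 117 120 123 115  93  73  66  68  89 135 172 183 183 183 182
 182 183 184 185 184 184 184 183 183]
186 [185 179 180 179 178 178 179 180 181 177 159 117  75  64  63  62  65  63
  68  69  69  68  67  69  65  66  66  67  72  89 132 166 180 184 183 182
 181 180 179 180 181 182 182 181 181]
190 [180 181 181 182 180 181 180 180 180 179 176 161 133 106  85  69  73  83
  83  73  63  67  78  85  76  66  70  88 112 141 167 180 183 182 182 181
 181 181 181 181 181 182 181 181 183]
```

apply_moves --pt "0 0 0.003 0 0 0 0.2" --pt "0 0 0.006 0 0 0 0.2" --pt "0 0 0.009 0 0 0 0.2" --pt "0 0 0.012 0 0 0 0.2" --pt "0 0 0.015 0 0 0 0.2" --pt "0 0 0.015 0 0 0 0.2" --pt "0 0 0.015 0 0 0 0.2"

```text
t: 22.83
tool_pos: [593.1, -33.8, 155.2]
ee_rot: [-3.141, 0.0, 0.002]
force: [-0.5, 1.4, -1.4]
grip_width: 32.2
gripper_force: 59.9
```

apply_moves --pt "0 0 0.002 0 0 0 0.2" --pt "0 0 0.004 0 0 0 0.2" --pt "0 0 0.006 0 0 0 0.2" --pt "0 0 0.0075 0 0 0 0.2" --pt "0 0 0.0075 0 0 0 0.2" --pt "0 0 0.0075 0 0 0 0.2"

```text
t: 23.33
tool_pos: [593.3, -33.6, 148.0]
ee_rot: [-3.141, 0.0, 0.001]
force: [-2.0, 4.0, -0.5]
grip_width: 32.0
gripper_force: 59.8
```

apply_moves --pt "0.0003 -0.0006 0.001 0 0 0 0.2" --pt "0.0003 -0.0006 0.002 0 0 0 0.2" --pt "0.0003 -0.0006 0.003 0 0 0 0.2" --pt "0.0003 -0.0006 0.003 0 0 0 0.2" --pt "0.0003 -0.0006 0.003 0 0 0 0.2" --pt "0.0003 -0.0006 0.003 0 0 0 0.2"

```text
t: 23.83
tool_pos: [593.8, -33.4, 146.3]
ee_rot: [-3.141, 0.0, 0.0]
force: [-4.7, 1.9, 4.4]
grip_width: 32.0
gripper_force: 60.5
```

apply_moves --pt "-0.0007 -0.0004 0 0 0 0 0.2" --pt "-0.0007 -0.0004 0 0 0 0 0.2" --pt "-0.0007 -0.0004 0 0 0 0 0.2" --pt "-0.0007 -0.0004 0.001 0 0 0 0.2" --pt "-0.0007 -0.0004 0.002 0 0 0 0.2" --pt "-0.0007 -0.0004 0.003 0 0 0 0.2" --pt "-0.0007 -0.0004 0.004 0 0 0 0.2" --pt "-0.0007 -0.0004 0.004 0 0 0 0.2" --pt "-0.0007 -0.0004 0.004 0 0 0 0.2" --pt "-0.0007 -0.0004 0.004 0 0 0 0.2"

```text
t: 24.67
tool_pos: [593.8, -33.3, 143.3]
ee_rot: [3.141, -0.0, 0.003]
force: [-5.0, 2.0, 9.2]
grip_width: 32.2
gripper_force: 60.7
```

apply_moves --pt "-0.0005 0 0.001 0 0 0 0.2" --pt "-0.001 0 0.002 0 0 0 0.2" --pt "-0.001 0 0.003 0 0 0 0.2" --pt "-0.001 0 0.004 0 0 0 0.2" --pt "-0.001 0 0.005 0 0 0 0.2" --pt "-0.001 0 0.005 0 0 0 0.2" --pt "-0.001 0 0.005 0 0 0 0.2" --pt "-0.001 0 0.005 0 0 0 0.2"

```text
t: 25.33
tool_pos: [593.7, -33.3, 139.8]
ee_rot: [3.141, -0.0, 0.006]
force: [-5.4, 2.4, 13.6]
grip_width: 32.2
gripper_force: 61.1
```

apply_moves --pt "0 0 0.001 0 0 0 0.2" --pt "0 0 0.002 0 0 0 0.2" --pt "0 0 0.003 0 0 0 0.2" --pt "0 0 0.003 0 0 0 0.2" --pt "0 0 0.003 0 0 0 0.2" --pt "0 0 0.003 0 0 0 0.2"

```text
t: 25.83
tool_pos: [593.9, -33.3, 138.2]
ee_rot: [3.141, -0.0, 0.006]
force: [-8.8, 3.9, 19.6]
grip_width: 32.1
gripper_force: 62.1
```

```bash
python3 st.py; python3 - <<'E'
from h import *
S=snap('side','fin.png')
c=cv2.resize(S['color'][160:225,220:300],None,fx=7,fy=7,interpolation=2); cv2.imwrite('pics/c10.png',c)
q=proj(S,cyl(593.4,-34.2,105,135,68));print('pred body',q.min(0),q.max(0))
print('pred seat 8 down',proj(S,[593.4,-34.2,67]),'blue',*mcen(S,(240,185,275,215),((100,110,40),(125,255,255))))
E
```

```text
25.8333 [593.86  -33.272 138.213] [ 3.141 -0.     0.006] [-0.146  0.077  1.863 -0.     1.198  1.425] [-8.799  3.891 19.592] 62.090874910354614 32.14965279387175
pred body [245.47695457 181.63058796] [265.46280839 201.07345268]
pred seat 8 down [[256.47350423 202.19284548]] blue [257.29032258 202.32258065] 31
```

View pics/c10.png

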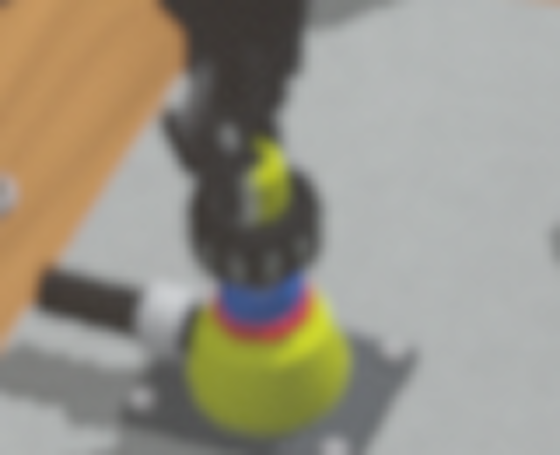

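The cap's underside edge is at row 199.9 (predicted 201.1, the same bias of about 1 px as when it was held). The stack is straight and the seat is down on the case. The push is 20 N and the TCP has gone 8.1 mm below first contact, so the seat is at its stop. Hand in.

```bash
python3 -c "
from station import workorder
print(workorder.close_job())"
```

```text
the job is handed in; nothing more can be done
None
```

Job handed in at about 26 s with the spacer, collar and cap stacked on the spindle and the cap still held pressed down at about 20 N, the seat at its stop as far as force and travel show (no verdict came back); I viewed 12 pictures, over the limit of 10.

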